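Set a tilting angle table and check it with a digital angle gauge

TASK

Set the tilting angle table to 25 degrees by swinging its ball lever until the pointer stands at the red line of the graduated disc, and let go of the lever. Then pick up the digital angle gauge and hold it flush on the sloped face, near its middle and with the gauge's length running straight down the slope, pressed on lightly as for taking a reading. Finish while still holding the gauge there - do not let go - and leave the other things on the bench where they are.

Things in the scene. Friction and masses are not known exactly. Their poses are not given: they have to be found in the camera images.
- table_pivot (a point): Middle of the tilting angle table's hinge axis, 75 mm above the bench. Blue base plate, bolted down, 170 (x) x 132 (y) x 16 mm; two cheeks carry the plate. Axes: z up, y along the hinge axis, x level, away from the robot (yaw up to 0.25 rad), to the side that rises.
- red_line (a point): The wide red 25 degree line on the rim of the fixed aluminium graduated disc (lines every 5 degrees, 100 mm diameter, 10 mm thick, coaxial with the hinge, outer face 70 mm to the -y side of the pivot, top 125 mm above the bench). A black pointer on the table passes along its rim. Axes as table_pivot.
- tilt_table (a joint): Slope of the table, rad: 0 level, 0.436 = 25 degrees, end stop 0.785. Growing values raise the far (+x) edge and the ball lever, so the face leans towards the robot. Stiff friction hinge (about 1 N m, 9 N at the ball): it stays where it is left, with no spring.
- table_face (a point): Centre of the table's ground steel face (plate 150 mm along x, 90 mm along y, 16 mm thick), 20 mm from the hinge axis. Turns with the plate: x up the slope, y along the hinge axis, z the normal out of the face. Beside it only the graduated disc (up to 30 mm) and the lever stand higher.
- lever_ball (a point): Centre of the black lever ball (28 mm diameter), 110 mm from the hinge axis and 77.5 mm to the -y side of the pivot, beyond the disc. Its 10 mm steel rod points 20 degrees above the face's x direction, so the ball stands 20 degrees + slope above level, at the back. Turns with the plate (axes as table_face). Can be pinched from above, closing along the hinge axis.
- gauge_mid (a point): Centre, 23 mm above the underside, of the loose grey digital angle gauge (0.2 kg, 120 long x, 46 high z), standing on its flat steel foot. Housing 116 x 26 x 40 mm on a foot 120 x 30 x 7 mm. Axes: x along its length, y across the 26 mm, z out of its top. Grip the black rubber in the middle from above, across y. Either end may point up the slope.
- setting_ring: Bystander: plain steel ring, 45 mm diameter, 12 mm high, lying on the bench; origin at its underside.
- collet_0: Bystander: steel spring collet, 28 mm diameter, 36 mm high, standing on the bench; origin at its underside.
- coupling_d: Bystander: upright threaded coupling with red nut, 31 x 28 x 56 mm, standing on the bench; origin at its underside.
- loupe: Bystander: black loupe, 36 mm diameter, 19 mm high, standing on the bench; origin at its underside.
Mind the look-alikes: they are no part of the job. What is meant by the part that bears gauge_mid is not blue, and is the larger of those in its own colour.

How it is judged (in metres and radians):
On the way:
1. the table is set to 25 degrees (within 2.5) and let go, while the gauge still stands on the bench (value of joint tilt_table between 0.392 and 0.48 rad and contact force between the fingers and tilt_table below 0.3 N and height (world z) of gauge_mid below 0.03 m), for 0.3 s.
At the end, for the whole second after the job is handed in: Table at 25 deg within 2.5; gauge held in the fingers (over 4 N), pressed on the face with 2.5 to 30 N, flush within 0.025 rad and 2.5 mm, its middle within 30 mm along and 25 mm across the slope of the face's middle, its length within 0.12 rad of the slope's direction, at rest (value of joint tilt_table between 0.392 and 0.48 rad and angle between the z axis of gauge_mid and the z axis of table_face, either way round below 0.025 rad and angle between the x axis of gauge_mid and the x axis of table_face, either way round below 0.12 rad and z of gauge_mid in the frame of table_face between 0.02 and 0.0255 m and x of gauge_mid in the frame of table_face between -0.03 and 0.03 m and y of gauge_mid in the frame of table_face between -0.025 and 0.025 m and contact force between gauge and tilt_table between 2.5 and 30 N and contact force between the fingers and gauge above 4 N and linear speed of gauge below 0.01 m/s); the arm keeps its last pose, push and grip.
It fails at once if a bystander is moved by more than 25 mm (distance of any of setting_ring, collet_0, coupling_d, loupe from where it was at the start of the episode above 0.025 m).
It also fails if it takes over 58 s, if anything falls off the work surface, if the arm or the gripper's body presses on something with over 40 N, if the wrist force passes 120 N, or if a joint passes its speed limit or range.

ROBOT

A 6-joint arm with a two-finger parallel gripper is mounted at the origin on a cart in front of the work surface, level with it; the furniture and walls round the work are solid. World frame = base frame: x ahead of the robot, y to its left, z up, the work surface at z = 0. Lengths are in mm, angles in rad, forces in N, time in s.
With the tool pointing down it reaches from about 350 to 725 mm from the base axis. Payload 4.3 kg.
Tool frame: the origin (TCP) lies midway between the tips of the shut fingers; the grasp point (between the pads) lies robot.grasp_offset behind it (robot.grasp_offset is the distance from the TCP to the grasp point, in mm); z points along the fingers, y is the direction in which the jaws open and shut (so a half turn about z gives the same grasp; the last joint's range is limited). The gripper opens to 85 mm and grips with 20 to 120 N. Pads are 22 mm wide; open, the fingers measure 114 mm over their backs; the gripper's body (76 mm by 85 mm) begins 54 mm behind the grasp point. The pads swing forward as they close: fully open they stand 13 mm farther back than shut.
Start: joints at [1.197, 0.377, 0.081, 1.274, 0, 1.46], TCP at [149.937, 555.145, 231.329] pointing down, gripper open.
Joint ranges: [-2.72, 2.72], [-0.84, 1.66], [-1.02, 1.22], [-1.77, 2.12], [-1.37, 1.28], [-3.14, 3.14]. Speed limits (rad/s): [2.57, 2.57, 3.14, 3.14, 3.14, 3.14].

INTERFACE

Orientations are given as a unit quaternion [w, x, y, z].
In Python, from cell import robot, imaging, job gives the robot as it stands. The module is installed in compiled form; this text tells all that it offers.
- The arm moves only by the tool arm_command, never from a script. Its argument "steps" is one flat list of numbers, 5 for each row, row after row: the shift along the world's x, y, z in m, then the turn about the world's z in degrees, then the opening, from 0 (shut) to 1 (fully open). In form: [tx, ty, tz, roll, jaw, tx, ty, tz, roll, jaw, ...]. A call has 1 to 10 rows; each row is the pose to reach, as a shift and turn from the pose commanded when the call began; what a row does not reach only later rows make up. A row lasts 1/8 s, in which the tool goes at most 62.5 mm and 10.7 degrees, less where a joint would pass 70% of its speed; a pose out of reach is approached as far as the arm can. A call with a gripper value outside its range is refused whole. The fingers move at their own pace and stop on an object; "force" is the grip in N (left out, the last holds). Time passes only in rows, so rows that repeat a pose let the fingers close. It gives the time, the measured TCP pose, the force and the opening at its end, in the units of the state.
- robot.read_state(): the state, without advancing time (a new reading comes with each control period).
- imaging.capture(name): name is "scene" or "top"; returns the picture (480x640x3 uint8, blue, green, red); there is no depth.
- imaging.camera_info(name): a dict with "fov_y" (degrees; the focal length in pixels is half the picture's height over the tangent of half this angle, whatever the lens; pixels are square), "cx", "cy" (the principal point, pixels), "R" (3x3) and "t" (3): a world point X has camera coordinates R X + t. Camera axes: x right, y down, z forward; pixel columns grow to the right and rows downward; lengths in mm; the calibration is good to about 2 mm. A picture is of the moment at which its call begins. camera_info takes no time and is no camera call.
- job.finish_job(): hands the job in, once; it reports no verdict.
Trained networks look in the newest picture that a camera, given by its name, has taken for a name from the list of things; names that differ only in an ending like _2 or _b are one class to them, and where a whole thing is asked for, a point or a joint stands for the part that bears it (a point fixed in the world has none). Each returns a list of dicts, best first, with "p" (0 to 1); they miss things now and then, are a little off and sometimes report something else, mostly with a low value. They report only what shows in the picture. A call takes as long as a camera call. They do not tell look-alikes from the thing itself.
- imaging.boxes_of(camera, name): "bbox" ([left, top, width, height] in pixels, round what is visible of it).
The state is a dict: "t": time; "joints": joint angles; "qvel": joint speeds; "tau": joint torques, N m; "tool_pos": TCP position; "tcp_rot": TCP orientation; "ft_force": force on the tool from outside, world axes, zero at the start; "torque": the same for the moment, N m; "finger_gap": finger opening in mm.
Only numpy, scipy, OpenCV 4.12 (cv2) and the standard library are available. Lean on these libraries where they do the work, as an engineer would, in place of code of your own. Each camera call takes 0.05 s, during which the arm holds its last target. There are 200 camera calls.

## Working session

There is one attempt and no reset: what is moved stays moved. The work goes in short steps, Python scripts to look and compute and a tool call to move; the robot and the scene stay as the last step left them, time stands still between calls to the robot, and variables do not carry over. Pictures are saved under pics/ and viewed, about 8 in all and at most 12, crops included, and the job is handed in when it is done.

Besides the shell and the picture viewer there is one more tool, called after ">>>" by a JSON object that holds its "op" and its "data". arm_command: Moves the arm, as the interface text tells. Its arguments: {"type":"object","properties":{"steps":{"type":"array","items":{"type":"number"}},"force":{"type":"number"}},"required":["steps"]}

```bash
mkdir -p pics
python3 - <<'E'
from cell import robot, imaging
import cv2,numpy as np
s=robot.read_state(); print(s, robot.grasp_offset)
for c in("scene","top"):
    cv2.imwrite(f"pics/{c}0.png",imaging.capture(c)); i=imaging.camera_info(c); print(c,i)
    for n in("table_pivot","lever_ball","gauge_mid","red_line","table_face","setting_ring","collet_0","coupling_d","loupe"):
        try: print(n,[(np.round(d["bbox"]).tolist(),round(d["p"],2)) for d in imaging.boxes_of(c,n)][:4])
        except Exception as e: print(n,e)
E
```

```text
{'t': 0.0, 'joints': array([1.19673359e+00, 3.78081686e-01, 7.96279177e-02, 1.27442613e+00,
       1.85988363e-05, 1.46054915e+00]), 'qvel': array([-0.00034448,  0.00055484, -0.00040039, -0.00092672,  0.00015501,
       -0.00101038]), 'tau': array([ 2.26996481e-04, -4.63599873e+01,  2.69879222e+01,  2.06444686e-02,
        9.42141128e-05,  9.28613730e-06]), 'tool_pos': array([149.65436904, 554.49231762, 230.35105315]), 'tcp_rot': array([-2.58843831e-04,  1.31525525e-01,  9.91312237e-01, -1.00916195e-03]), 'ft_force': array([-0.02790011, -0.09514249,  0.03868428]), 'torque': array([ 0.04923175, -0.03237566,  0.04826728]), 'finger_gap': 85.68619172237806} 18.700000000000003
scene {'fov_y': 56.67299725810571, 'cx': 314.37919222171587, 'cy': 235.7943481720475, 'R': array([[ 8.66203616e-01, -4.99690530e-01, -8.18673554e-04],
       [-2.21865566e-01, -3.83130513e-01, -8.96653044e-01],
       [ 4.47735376e-01,  7.76865744e-01, -4.42733158e-01]]), 't': array([-455.13343091,  210.95471531,  761.89470809])}
table_pivot [([304.0, 233.0, 118.0, 83.0], 0.81)]
lever_ball [([308.0, 232.0, 114.0, 57
[... 505 characters left out ...]
27, 'cy': 241.5091287766736, 'R': array([[ 0.00583453, -0.99990219, -0.01271108],
       [-0.99704083, -0.00484253, -0.07672118],
       [ 0.07665212,  0.0131211 , -0.99697156]]), 't': array([  23.21590477,  546.37351686, 1272.45345918])}
table_pivot [([322.0, 188.0, 76.0, 83.0], 0.92)]
lever_ball [([334.0, 190.0, 66.0, 73.0], 0.83)]
gauge_mid [([224.0, 247.0, 31.0, 41.0], 0.87), ([184.0, 246.0, 17.0, 36.0], 0.79), ([266.0, 220.0, 44.0, 25.0], 0.55)]
red_line [([320.0, 188.0, 77.0, 81.0], 0.86)]
table_face [([335.0, 188.0, 64.0, 77.0], 0.75)]
setting_ring [([218.0, 212.0, 18.0, 14.0], 0.59)]
collet_0 [([430.0, 300.0, 7.0, 15.0], 0.48)]
coupling_d []
loupe [([459.0, 200.0, 15.0, 14.0], 0.67)]
```

View pics/scene0.png

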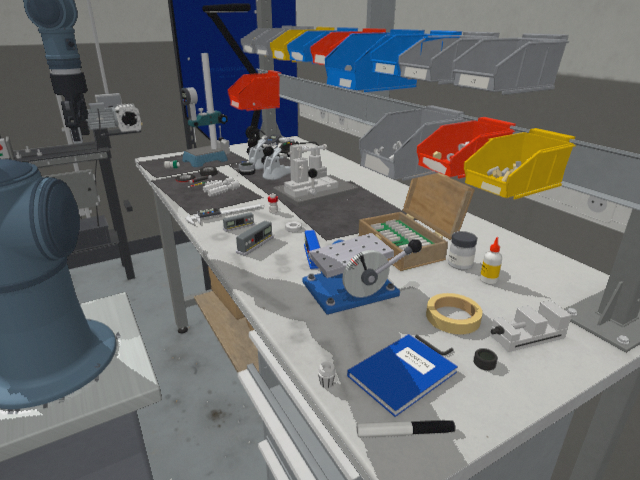

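View pics/top0.png

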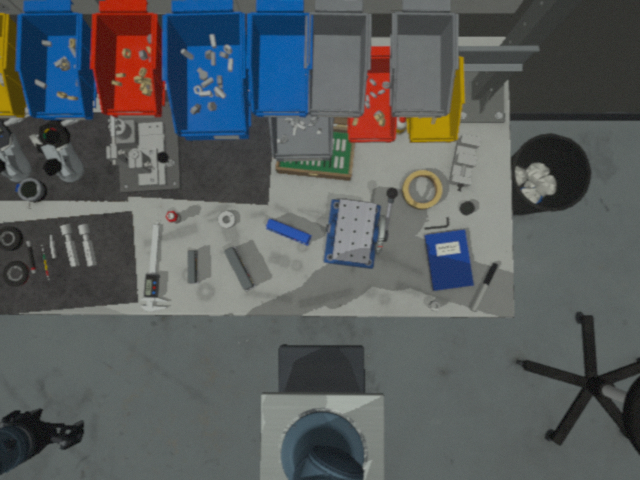

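The scene view shows the table at about (350,265) and its ball at (414,246). There are two grey gauges: the larger at (254,237), the smaller at (238,220). A blue look-alike stands at (310,245). Top view: large grey gauge about (239,268), ball (391,193). Next I zoom in for exact pixels.

Run:
```python
import cv2
a=cv2.imread("pics/scene0.png")[190:320,220:430]; b=cv2.imread("pics/top0.png")[180:310,200:410]
cv2.imwrite("pics/z0.png",cv2.resize(cv2.vconcat([a,b]),None,fx=3.6,fy=2.3*0+2.3,interpolation=cv2.INTER_CUBIC) if 0 else cv2.resize(a,None,fx=3.8,fy=3.8,interpolation=cv2.INTER_CUBIC))
cv2.imwrite("pics/z1.png",cv2.resize(b,None,fx=3.8,fy=3.8,interpolation=cv2.INTER_CUBIC))
```

```text
(no output)
```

View pics/z0.png

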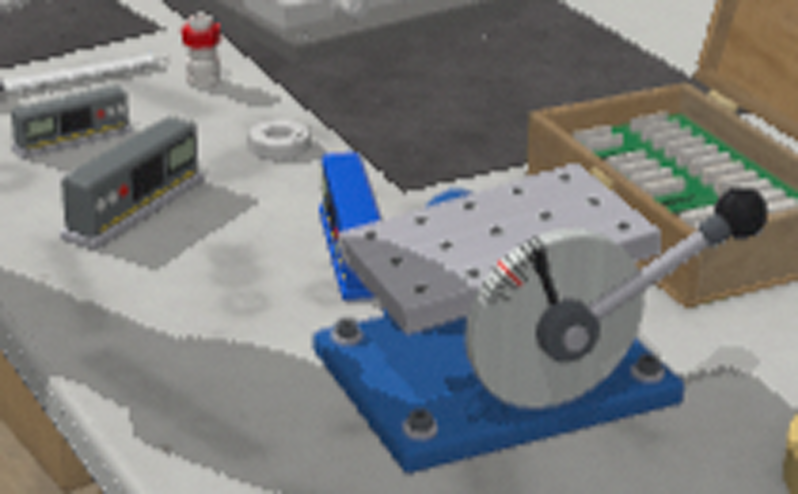

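View pics/z1.png

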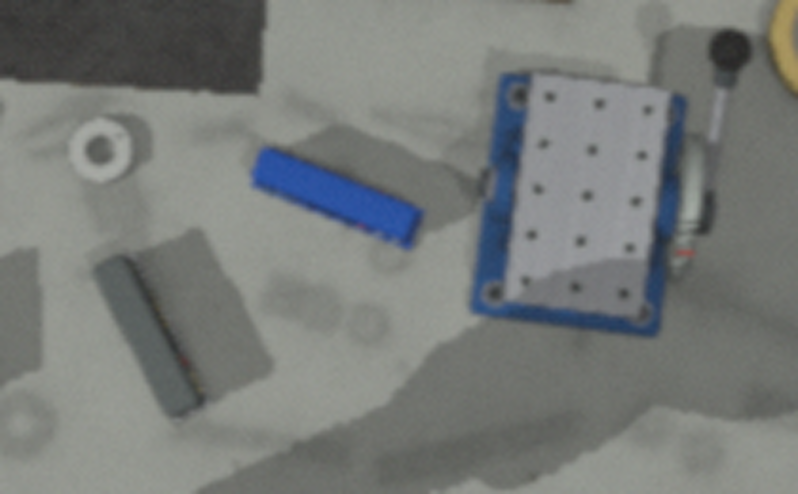

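```bash
cat > h.py <<'E'
from cell import robot, imaging
import numpy as np, cv2
from scipy.optimize import least_squares
def proj(c,X):
    i=imaging.camera_info(c); f=240/np.tan(np.radians(i["fov_y"])/2)
    p=np.atleast_2d(X)@np.array(i["R"]).T+np.array(i["t"])
    return np.c_[i["cx"]+f*p[:,0]/p[:,2], i["cy"]+f*p[:,1]/p[:,2]]
def Z(a): return np.array([[np.cos(a),-np.sin(a),0],[np.sin(a),np.cos(a),0],[0,0,1]])
def T(s): return np.array([[np.cos(s),0,-np.sin(s)],[0,1,0],[np.sin(s),0,np.cos(s)]]) # local x rises
def face(P,s,q): return np.array([P[0],P[1],75])+(Z(P[2])@(T(s)@np.atleast_2d(q).T)).T
def ball_l(): return [110*np.cos(np.radians(20)),-77.5,110*np.sin(np.radians(20))]
def px(c,u): 
    o={"scene":(220,190),"top":(200,180)}[c]; return (np.array(u,float)+.5)/3.8-.5+o
E
cat > fit.py <<'E'
from h import *
F=[([-75,45,20],),([-75,-45,20],)]
fc={"scene":[((-75,45),(338,237)),((-75,-45),(408,303)),((75,45),(580,165)),((75,-45),(660,230))],
    "top":[((75,45),(528,72)),((75,-45),(670,92)),((-75,-45),(648,317)),((-75,45),(503,300))]}
bc={"scene":[((-85,66),(316,340)),((-85,-66),(408,457)),((85,-66),(683,378))],
    "top":[((85,66),(505,73)),((-85,66),(472,312)),((-85,-66),(657,335)),((85,-66),(686,97))]}
ball={"scene":(741,212),"top":(730,48)}
def res(v):
    P,s=v[:3],v[3]; r=[]
    for c in fc:
        r.append(proj(c,face(P,s,[[*q,20] for q,_ in fc[c]]))-px(c,[u for _,u in fc[c]]))
        r.append(proj(c,face(P,0,[[*q,16-75] for q,_ in bc[c]]))-px(c,[u for _,u in bc[c]]))
        r.append(proj(c,face(P,s,[ball_l()]))-px(c,[ball[c]]))
    return np.vstack(r).ravel()
t=least_squares(res,[540,-60,0,.1],loss="soft_l1",x_scale=[10,10,.1,.1]); print("table",t.x.round(3)); print(res(t.x).reshape(-1,2).round(1).tolist())
print("ball",face(t.x[:3],t.x[3],[ball_l()]).round(1), "at .436",face(t.x[:3],.436,[ball_l()]).round(1),"face",face(t.x[:3],.436,[[0,0,20]]).round(1))
g={"top":[((58,13,46),(95,262)),((58,-13,46),(128,255)),((-58,-13,46),(203,400)),((-58,13,46),(175,415))],
   "scene":[((-60,15,0),(63,240)),((-60,-15,0),(97,247)),((60,-15,0),(203,180))]}
def rg(v):
    return np.vstack([proj(c,np.array([v[0],v[1],0])+(Z(v[2])@np.array([q for q,_ in g[c]],float).T).T)-px(c,[u for _,u in g[c]]) for c in g]).ravel()
t=least_squares(rg,[450,150,.4],loss="soft_l1",x_scale=[10,10,.1]); print("gauge",t.x.round(3)); print(rg(t.x).reshape(-1,2).round(1).tolist())
for n,u,z in(("ring",(101,150),12),("blue",(337,198),46)):
    i=imaging.camera_info("top"); p=px("top",u); s=least_squares(lambda w:(proj("top",[[w[0],w[1],z]])[0]-p),[500,100]).x; print(n,s.round(0))
E
python3 fit.py
```

```text
table [ 5.6867e+02 -7.7076e+01 -1.1400e-01  8.2000e-02]
[[-0.0, -1.8], [-0.2, 1.1], [-0.8, -0.7], [0.5, -0.0], [-1.3, -3.0], [-0.1, -1.1], [1.7, 0.4], [0.7, 0.3], [1.2, 0.1], [0.1, -0.9], [-1.3, 0.3], [0.6, 0.5], [-1.5, -0.3], [-0.4, 0.8], [1.2, 0.7], [0.6, -0.8], [-0.2, 0.0]]
ball [[ 659.2 -165.4  121. ]] at .436 [[ 637.2 -162.9  152.8]] face [[560.3 -76.1  93.1]]
gauge [476.953 214.765   0.489]
[[-0.5, 1.2], [-0.2, -1.7], [0.6, 0.3], [-1.1, 1.1], [0.0, -0.1], [0.4, 1.1], [1.8, 0.2]]
ring [605. 256.]
blue [569.  89.]
```

>>> {"op": "arm_command", "data": {"steps": [0.45,-0.71,0.02,8.6,1,0.45,-0.71,0.02,8.6,1,0.45,-0.71,0.02,8.6,1,0.45,-0.71,0.02,8.6,1,0.45,-0.71,0.02,8.6,1,0.45,-0.71,0.02,8.6,1,0.45,-0.71,0.02,8.6,1,0.45,-0.71,0.02,8.6,1,0.45,-0.71,0.02,8.6,1,0.45,-0.71,0.02,8.6,1], "force": 40}}

```text
t: 2.25
tool_pos: [485.4, 25.5, 246.5]
tcp_rot: [0.0, 0.057, 0.998, 0.0]
ft_force: [1.0, 1.3, 0.1]
finger_gap: 85.4
```

>>> {"op": "arm_command", "data": {"steps": [0.15,-0.19,-0.03,0,1,0.15,-0.19,-0.03,0,1,0.15,-0.19,-0.03,0,1,0.15,-0.19,-0.03,0,1,0.15,-0.19,-0.03,0,1,0.15,-0.19,-0.03,0,1]}}

```text
t: 3.0
tool_pos: [634.0, -162.3, 215.9]
tcp_rot: [-0.0, 0.057, 0.998, 0.0]
ft_force: [-0.3, 0.3, 0.5]
finger_gap: 85.6
```

Run:
```python
from cell import *
import cv2
print(robot.read_state()["tool_pos"])
a=imaging.capture("scene")[100:320,240:520]; cv2.imwrite("pics/a1.png",cv2.resize(a,None,fx=2.7,fy=2.7,interpolation=cv2.INTER_CUBIC))
```

```text
[ 634.04334238 -162.27710507  215.89431439]
```

View pics/a1.png

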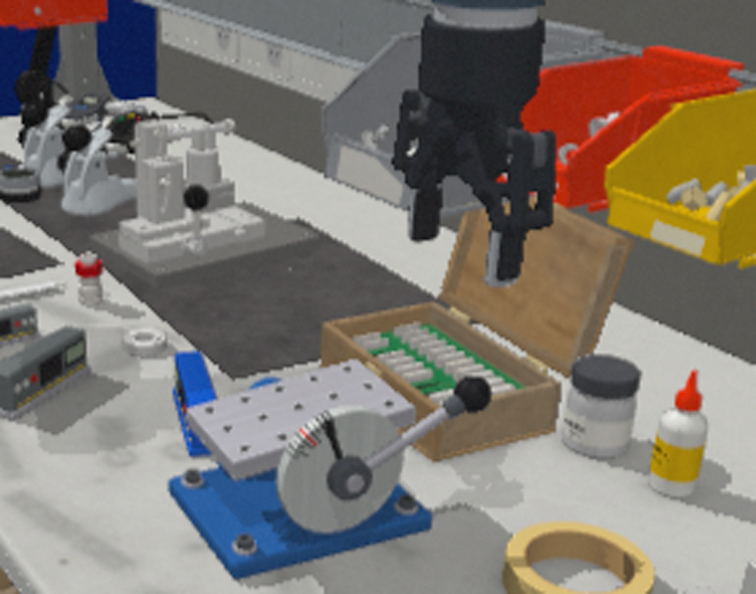

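>>> {"op": "arm_command", "data": {"steps": [0.025,-0.003,-0.03,0,1,0.025,-0.003,-0.08,0,1,0.025,-0.003,-0.114,0,1,0.025,-0.003,-0.114,0,1,0.025,-0.003,-0.114,0,1]}}

```text
t: 3.68
tool_pos: [660.2, -165.1, 104.7]
tcp_rot: [0.001, 0.056, 0.998, -0.0]
ft_force: [-0.1, -0.5, 0.8]
finger_gap: 85.2
```

>>> {"op": "arm_command", "data": {"steps": [0,0,0,0,0.2,0,0,0,0,0.2,0,0,0,0,0.2,0,0,0,0,0.2,0,0,0,0,0.2,0,0,0,0,0.2]}}

```text
t: 4.42
tool_pos: [659.8, -165.7, 102.9]
tcp_rot: [0.001, 0.057, 0.998, -0.0]
ft_force: [-0.6, 1.4, 5.4]
finger_gap: 26.0
```

>>> {"op": "arm_command", "data": {"steps": [-0.0035,0.0004,0.0069,0,0.2,-0.0075,0.0009,0.0136,0,0.2,-0.0119,0.0014,0.02,0,0.2,-0.0168,0.0019,0.026,0,0.2,-0.022,0.0025,0.0318,0,0.2,-0.022,0.0025,0.0318,0,0.2,-0.022,0.0025,0.0318,0,0.2]}}

```text
t: 5.3
tool_pos: [637.2, -162.9, 132.4]
tcp_rot: [-0.001, 0.057, 0.998, 0.0]
ft_force: [4.3, -0.3, -10.7]
finger_gap: 25.7
```

Run:
```python
from cell import *
import cv2
a=imaging.capture("scene")[220:310,290:430]; cv2.imwrite("pics/a2.png",cv2.resize(a,None,fx=5.6,fy=5.6,interpolation=cv2.INTER_CUBIC))
```

```text
(no output)
```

View pics/a2.png

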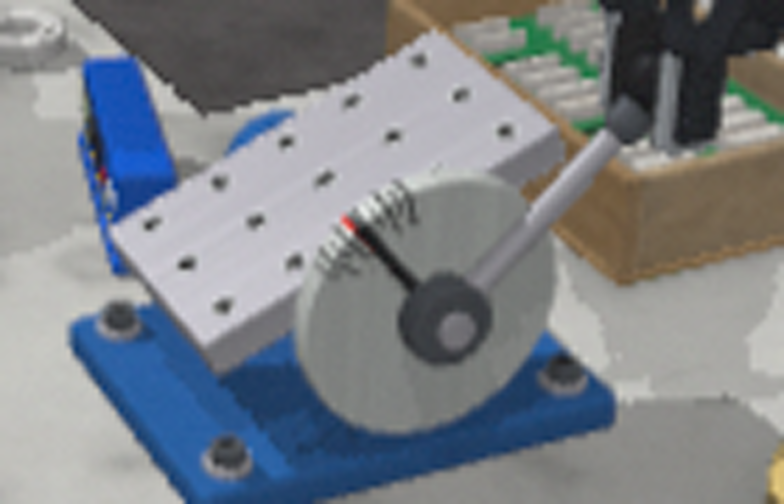

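The pointer stands on the red line, with its tip at about (360,233) and the line at (348,224). I release the lever.

>>> {"op": "arm_command", "data": {"steps": [0,0,0,0,0.7,0,0,0,0,0.7,0,0,0,0,0.7,0,0,0,0,0.7,0,0,0.05,0,0.7,0,0,0.1,0,0.7,0,0,0.1,0,0.7]}}

```text
t: 6.22
tool_pos: [640.0, -164.1, 239.7]
tcp_rot: [0.005, 0.057, 0.998, -0.001]
ft_force: [0.5, -0.3, 0.2]
finger_gap: 59.8
```

Run:
```python
from cell import *
import cv2
a=imaging.capture("scene")[220:310,290:430]; cv2.imwrite("pics/a3.png",cv2.resize(a,None,fx=5.6,fy=5.6,interpolation=cv2.INTER_CUBIC))
cv2.imwrite("pics/top3.png",imaging.capture("top"))
```

```text
(no output)
```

View pics/a3.png

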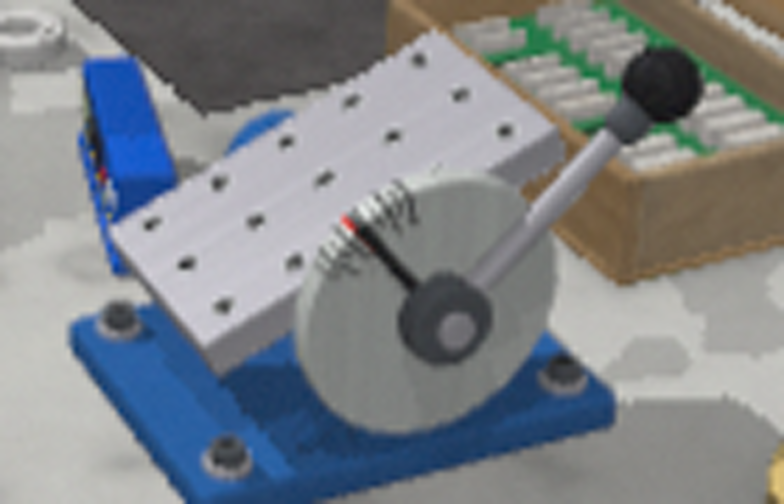

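>>> {"op": "arm_command", "data": {"steps": [-0.163,0.379,0,34.5,0.65,-0.163,0.379,0,34.5,0.65,-0.163,0.379,0,34.5,0.65,-0.163,0.379,0,34.5,0.65,-0.163,0.379,0,34.5,0.65,-0.163,0.379,0,34.5,0.65,-0.163,0.379,0,34.5,0.65,-0.163,0.379,-0.06,34.5,0.65,-0.163,0.379,-0.11,34.5,0.65,-0.163,0.379,-0.11,34.5,0.65], "force": 25}}

```text
t: 7.58
tool_pos: [468.8, 214.3, 118.8]
tcp_rot: [-0.006, -0.242, 0.97, -0.0]
ft_force: [-0.6, 0.1, 0.0]
finger_gap: 56.0
```

Run:
```python
from h import *
P=[568.67,-77.08,-.114]
im=imaging.capture("scene"); print(robot.read_state()["tool_pos"],robot.read_state()["tcp_rot"])
a=im[130:280,190:330]; cv2.imwrite("pics/a4.png",cv2.resize(a,None,fx=4,fy=4,interpolation=cv2.INTER_CUBIC))
b=np.array([662.5,85.5])/5.6-.5+[290,220]
for s in(.38,.41,.436,.46,.48): print(s,proj("scene",face(P,s,[ball_l()]))[0]-b)
print("s0",proj("scene",face(P,.082,[ball_l()]))[0]-px("scene",(741,212)))
```

```text
[471.50513603 214.99668072 121.85802953] [-3.45276812e-03 -2.41839412e-01  9.70310129e-01 -1.75715210e-04]
0.38 [1.12217881 0.14896723]
0.41 [ 0.26039956 -0.78079407]
0.436 [-0.51774975 -1.55876242]
0.46 [-1.26147851 -2.25332966]
0.48 [-1.89967518 -2.81446584]
s0 [0.6622372  0.36323052]
```

View pics/a4.png

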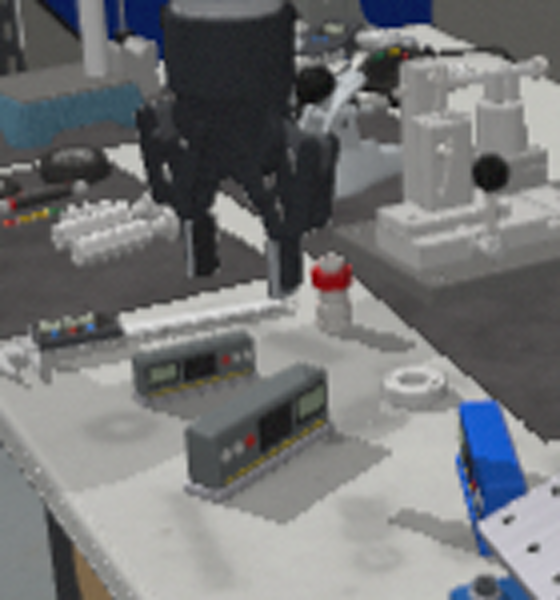

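Run:
```python
from h import *
P=[568.67,-77.08,-.114]
def rect(im,yy=-70):
    q=np.array([[-60,yy,-60],[60,yy,-60],[60,yy,60],[-60,yy,60]],float)
    src=proj("scene",face(P,0,q)).astype(np.float32); dst=np.float32([[0,390],[390,390],[390,0],[0,0]])
    return cv2.warpPerspective(im,cv2.getPerspectiveTransform(src,dst),(390,390),flags=cv2.INTER_CUBIC)
im=imaging.capture("scene"); cv2.imwrite("pics/now5.png",im)
o=[]
for p in("pics/scene0.png","pics/now5.png"):
    r=rect(cv2.imread(p)); o.append(r)
    h=cv2.cvtColor(r,cv2.COLOR_BGR2HSV); m=((h[...,0]<8)|(h[...,0]>172))&(h[...,1]>110)
    ys,xs=np.where(m); print(p,"red",xs.mean().round(1),ys.mean().round(1),len(xs))
cv2.imwrite("pics/rect.png",cv2.hconcat(o))
```

```text
pics/scene0.png red 90.9 77.8 334
pics/now5.png red 78.6 60.8 183
```

View pics/rect.png

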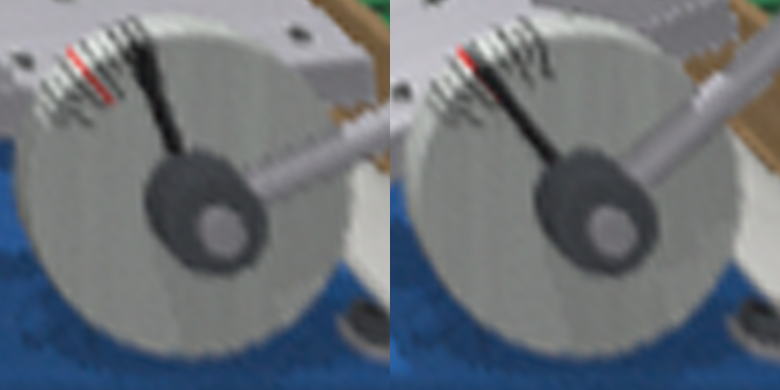

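Rectified disc: the pointer stands about 1 to 1.5° short of the red line, which leaves the slope near 23.5°. That is close to the lower limit, so I go back and nudge it.

>>> {"op": "arm_command", "data": {"steps": [0,0,0.06,0,0.65,0.02,-0.04,0.11,-10,0.65,0.16,-0.378,0.11,-34.5,0.65,0.16,-0.378,0.11,-34.5,0.65,0.16,-0.378,0.11,-34.5,0.65,0.16,-0.378,0.11,-34.5,0.65,0.16,-0.378,0.11,-34.5,0.65,0.16,-0.378,0.11,-34.5,0.65,0.16,-0.378,0.11,-34.5,0.65,0.16,-0.378,0.11,-34.5,0.65], "force": 40}}

```text
t: 8.93
tool_pos: [635.0, -162.5, 236.0]
tcp_rot: [0.001, 0.057, 0.998, -0.0]
ft_force: [-0.3, 0.3, -0.4]
finger_gap: 55.2
```

>>> {"op": "arm_command", "data": {"steps": [0,0,0,0,0.65,0,0,0,0,0.65]}}

```text
t: 9.18
tool_pos: [634.4, -160.8, 234.9]
tcp_rot: [0.0, 0.056, 0.998, -0.0]
ft_force: [0.2, -0.3, -0.2]
finger_gap: 55.6
```

>>> {"op": "arm_command", "data": {"steps": [0.003,-0.002,-0.06,0,0.65,0.003,-0.002,-0.103,0,0.65,0.003,-0.002,-0.103,0,0.65,0.003,-0.002,-0.103,0,0.2,0.003,-0.002,-0.103,0,0.2,0.003,-0.002,-0.103,0,0.2,0.003,-0.002,-0.103,0,0.2,0.003,-0.002,-0.103,0,0.2]}}

```text
t: 10.18
tool_pos: [639.4, -163.2, 134.2]
tcp_rot: [0.003, 0.056, 0.998, 0.001]
ft_force: [-0.3, 5.5, 7.5]
finger_gap: 25.9
```

>>> {"op": "arm_command", "data": {"steps": [-0.002,0.0003,0.003,0,0.2,-0.004,0.0005,0.0065,0,0.2,-0.004,0.0005,0.0065,0,0.2,-0.004,0.0005,0.0065,0,0.2]}}

```text
t: 10.68
tool_pos: [635.5, -162.8, 138.2]
tcp_rot: [0.002, 0.056, 0.998, 0.001]
ft_force: [4.6, 3.8, -3.9]
finger_gap: 25.7
```

```bash
cat > disc.py <<'E'
from h import *
import sys
P=[568.67,-77.08,-.114]
q=np.array([[-60,-70,-60],[60,-70,-60],[60,-70,60],[-60,-70,60]],float)
src=proj("scene",face(P,0,q)).astype(np.float32); dst=np.float32([[0,390],[390,390],[390,0],[0,0]])
M=cv2.getPerspectiveTransform(src,dst)
cv2.imwrite("pics/now6.png",imaging.capture("scene")); o=[]
for p in("pics/now5.png","pics/now6.png"):
    r=cv2.warpPerspective(cv2.imread(p),M,(390,390),flags=cv2.INTER_CUBIC); o.append(r[30:190,20:220])
    g=cv2.cvtColor(r,cv2.COLOR_BGR2GRAY); m=np.zeros_like(g); m[80:150,85:165]=(g[80:150,85:165]<75)
    n,l,st,_=cv2.connectedComponentsWithStats(m); k=1+st[1:,4].argmax(); ys,xs=np.where(l==k)
    v=cv2.fitLine(np.c_[xs,ys].astype(np.float32),cv2.DIST_HUBER,0,.01,.01).ravel(); print(p,len(xs),"angle",np.degrees(np.arctan2(-v[0],v[1])).round(2),"x at y=75",(v[2]+v[0]/v[1]*(75-v[3])).round(1))
cv2.imwrite("pics/rect6.png",cv2.resize(cv2.hconcat(o),None,fx=2,fy=2))
E
python3 disc.py
```

```text
pics/now5.png 1314 angle -39.68 x at y=75 94.0
pics/now6.png 1473 angle -42.94 x at y=75 82.6
```

View pics/rect6.png

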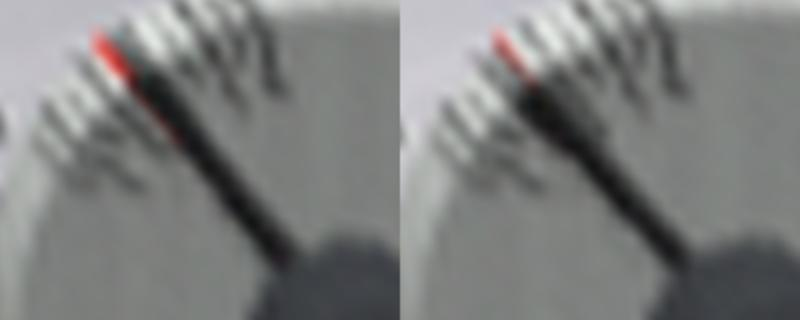

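>>> {"op": "arm_command", "data": {"steps": [0.002,-0.0003,-0.002,0,0.2,0.0045,-0.0005,-0.004,0,0.2,0.0045,-0.0005,-0.004,0,0.2,0.0045,-0.0005,-0.004,0,0.2]}}

```text
t: 11.22
tool_pos: [638.1, -163.1, 135.6]
tcp_rot: [0.001, 0.056, 0.998, 0.001]
ft_force: [-2.6, 5.1, 4.3]
finger_gap: 25.5
```

```bash
python3 disc.py
```

```text
pics/now5.png 1314 angle -39.68 x at y=75 94.0
pics/now6.png 1506 angle -41.0 x at y=75 90.5
```

The pointer now lies on the red line (90.5 px against about 90 px). I let go and then recheck.

>>> {"op": "arm_command", "data": {"steps": [0,0,0,0,0.65,0,0,0,0,0.65,0,0,0,0,0.65,0,0,0,0,0.65,0,0,0.05,0,0.65,0,0,0.1,0,0.65,0,0,0.1,0,0.65,0,0,0.1,0,0.65], "force": 25}}

```text
t: 12.28
tool_pos: [638.0, -164.2, 233.1]
tcp_rot: [-0.0, 0.057, 0.998, -0.0]
ft_force: [-0.6, 0.5, -0.2]
finger_gap: 55.6
```

```bash
python3 disc.py
```

```text
pics/now5.png 1314 angle -39.68 x at y=75 94.0
pics/now6.png 1506 angle -41.14 x at y=75 90.2
```

>>> {"op": "arm_command", "data": {"steps": [-0.161,0.379,0,34.5,0.65,-0.161,0.379,0,34.5,0.65,-0.161,0.379,0,34.5,0.65,-0.161,0.379,0,34.5,0.65,-0.161,0.379,0,34.5,0.65,-0.161,0.379,0,34.5,0.65,-0.161,0.379,0,34.5,0.65,-0.161,0.379,-0.06,34.5,0.65,-0.161,0.379,-0.12,34.5,0.65,-0.161,0.379,-0.12,34.5,0.65]}}

```text
t: 13.58
tool_pos: [470.0, 212.9, 107.4]
tcp_rot: [-0.008, -0.242, 0.97, -0.0]
ft_force: [-1.2, -0.2, 0.3]
finger_gap: 55.7
```

>>> {"op": "arm_command", "data": {"steps": [0,0,-0.03,0,0.65,0,0,-0.03,0,0.65,0,0,-0.03,0,0.65]}}

```text
t: 13.95
tool_pos: [478.3, 215.2, 85.5]
tcp_rot: [0.001, -0.242, 0.97, 0.0]
ft_force: [0.7, -0.5, 0.4]
finger_gap: 55.6
```

Run:
```python
from cell import *
import cv2
s=robot.read_state();print(s["tool_pos"],s["tcp_rot"])
A=imaging.capture("scene")[160:270,200:300]; B=imaging.capture("top")[200:310,190:290]
cv2.imwrite("pics/a7.png",cv2.resize(cv2.hconcat([A,B]),None,fx=4,fy=4,interpolation=cv2.INTER_CUBIC))
```

```text
[478.26998281 215.18096997  85.50161519] [ 1.21423504e-03 -2.41662066e-01  9.70359705e-01  1.23550362e-04]
```

View pics/a7.png

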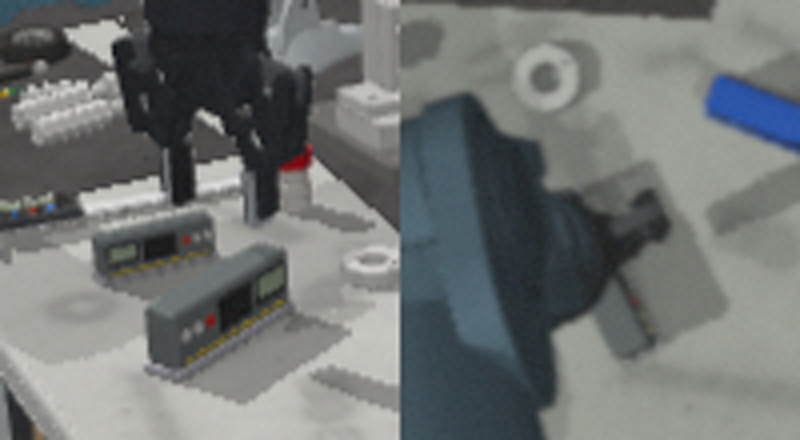

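The fingers straddle the large grey gauge, which stays clear of the smaller one. I descend and grip.

>>> {"op": "arm_command", "data": {"steps": [0,0,-0.04,0,0.65,0,0,-0.069,0,0.65,0,0,-0.069,0,0.65,0,0,-0.069,0,0.1,0,0,-0.069,0,0.1,0,0,-0.069,0,0.1,0,0,-0.069,0,0.1,0,0,-0.069,0,0.1,0,0,-0.069,0,0.1], "force": 25}}

```text
t: 15.18
tool_pos: [478.6, 215.7, 16.5]
tcp_rot: [0.002, -0.242, 0.97, 0.0]
ft_force: [-1.3, 0.9, 6.5]
finger_gap: 25.5
```

>>> {"op": "arm_command", "data": {"steps": [0,0,0.03,0,0.1,0,0,0.09,0,0.1,0,0,0.15,-5,0.1,0,-0.03,0.185,-10,0.1,0.02,-0.08,0.185,-20,0.1,0.03,-0.13,0.185,-30,0.1,0.04,-0.18,0.185,-34.5,0.1,0.05,-0.23,0.185,-34.5,0.1,0.06,-0.289,0.185,-34.5,0.1,0.06,-0.289,0.185,-34.5,0.1]}}

```text
t: 16.42
tool_pos: [537.5, -78.3, 199.7]
tcp_rot: [0.001, 0.06, 0.998, -0.001]
ft_force: [-0.3, 0.8, -1.0]
finger_gap: 25.8
```

>>> {"op": "arm_command", "data": {"steps": [0,0,0,0,0.1,0,0,0,0,0.1,0,0,0,0,0.1]}}

```text
t: 16.8
tool_pos: [536.7, -72.8, 199.6]
tcp_rot: [-0.0, 0.056, 0.998, 0.0]
ft_force: [0.2, 0.2, -1.6]
finger_gap: 25.8
```

Run:
```python
from cell import *
import cv2
s=robot.read_state();print(s["tool_pos"],s["tcp_rot"],s["ft_force"],s["finger_gap"])
for c in("scene","top"):
    cv2.imwrite(f"pics/{c}8.png",imaging.capture(c)); print(imaging.boxes_of(c,"gauge_mid")[:4])
```

```text
[536.71653623 -72.84326564 199.56523634] [-9.13829775e-05  5.58356948e-02  9.98439963e-01  8.62463891e-05] [ 0.1565704   0.16142073 -1.61849591] 25.774466517407866
[{'bbox': [306.8, 188.0, 58.4, 31.0], 'p': 0.93}, {'bbox': [304.4, 228.5, 16.8, 39.0], 'p': 0.83}, {'bbox': [222.2, 215.8, 34.8, 14.7], 'p': 0.71}, {'bbox': [263.3, 196.6, 14.8, 18.3], 'p': 0.5}]
[{'bbox': [187.2, 252.4, 10.0, 30.7], 'p': 0.84}, {'bbox': [265.2, 220.7, 45.6, 24.4], 'p': 0.83}]
```

>>> {"op": "arm_command", "data": {"steps": [0.0015,0,-0.04,0,0.1,0.0015,0,-0.065,0,0.1,0.0015,0,-0.07,0,0.1,0.0015,0,-0.072,0,0.1,0.0015,0,-0.074,0,0.1,0.0015,0,-0.076,0,0.1,0.0015,0,-0.078,0,0.1,0.0015,0,-0.078,0,0.1], "force": 20}}

```text
t: 18.0
tool_pos: [538.1, -74.2, 122.8]
tcp_rot: [0.0, 0.057, 0.998, -0.0]
ft_force: [-4.2, 0.6, 4.5]
finger_gap: 25.6
```

>>> {"op": "arm_command", "data": {"steps": [0,0,-0.002,0,0.1,0,0,-0.004,0,0.1,0,0,-0.006,0,0.1,0,0,-0.008,0,0.1,0,0,-0.01,0,0.1,0,0,-0.01,0,0.1]}}

```text
t: 18.75
tool_pos: [535.0, -73.8, 111.8]
tcp_rot: [-0.003, 0.057, 0.998, -0.0]
ft_force: [-10.4, 0.6, 6.2]
finger_gap: 26.1
```

```bash
python3 disc.py
python3 - <<'E'
import cv2
a=cv2.imread("pics/now6.png")[180:310,270:430]; cv2.imwrite("pics/a9.png",cv2.resize(a,None,fx=4.6,fy=4.6,interpolation=cv2.INTER_CUBIC))
E
```

```text
pics/now5.png 1314 angle -39.68 x at y=75 94.0
pics/now6.png 1499 angle -40.97 x at y=75 90.4
```

>>> {"op": "arm_command", "data": {"steps": [-0.003,0,-0.0015,0,0.1,-0.004,0,-0.003,0,0.1,-0.005,0,-0.0045,0,0.1,-0.005,0,-0.006,0,0.1,-0.005,0,-0.0065,0,0.1,-0.005,0,-0.0065,0,0.1]}}

```text
t: 19.55
tool_pos: [533.2, -73.8, 104.9]
tcp_rot: [-0.0, 0.057, 0.998, 0.0]
ft_force: [-4.5, 2.8, 4.6]
finger_gap: 25.6
```

```bash
python3 disc.py
python3 - <<'E'
import cv2
a=cv2.imread("pics/now6.png")[180:310,270:430]; cv2.imwrite("pics/a9.png",cv2.resize(a,None,fx=4.6,fy=4.6,interpolation=cv2.INTER_CUBIC))
E
```

```text
pics/now5.png 1314 angle -39.68 x at y=75 94.0
pics/now6.png 1481 angle -40.76 x at y=75 90.7
```

>>> {"op": "arm_command", "data": {"steps": [0,0,-0.0015,0,0.1,0,0,-0.003,0,0.1,0,0,-0.004,0,0.1,0,0,-0.005,0,0.1,0,0,-0.005,0,0.1]}}

```text
t: 20.23
tool_pos: [532.4, -73.7, 99.5]
tcp_rot: [-0.001, 0.057, 0.998, 0.0]
ft_force: [-5.9, 2.3, 4.6]
finger_gap: 25.7
```

```bash
python3 disc.py
python3 - <<'E'
import cv2
a=cv2.imread("pics/now6.png")[180:310,270:430]; cv2.imwrite("pics/a9.png",cv2.resize(a,None,fx=4.6,fy=4.6,interpolation=cv2.INTER_CUBIC))
E
```

```text
pics/now5.png 1314 angle -39.68 x at y=75 94.0
pics/now6.png 1492 angle -41.04 x at y=75 90.3
```

>>> {"op": "arm_command", "data": {"steps": [0,0,-0.0015,0,0.1,0,0,-0.003,0,0.1,0,0,-0.003,0,0.1,0,0,-0.003,0,0.1]}}

```text
t: 20.78
tool_pos: [532.4, -73.6, 98.9]
tcp_rot: [-0.0, 0.057, 0.998, 0.0]
ft_force: [-10.9, 5.1, 21.3]
finger_gap: 25.8
```

```bash
python3 disc.py
python3 - <<'E'
import cv2
a=cv2.imread("pics/now6.png")[190:310,280:420]; cv2.imwrite("pics/a9.png",cv2.resize(a,None,fx=5,fy=5,interpolation=cv2.INTER_CUBIC))
E
```

```text
pics/now5.png 1314 angle -39.68 x at y=75 94.0
pics/now6.png 1486 angle -40.89 x at y=75 90.6
```

View pics/a9.png

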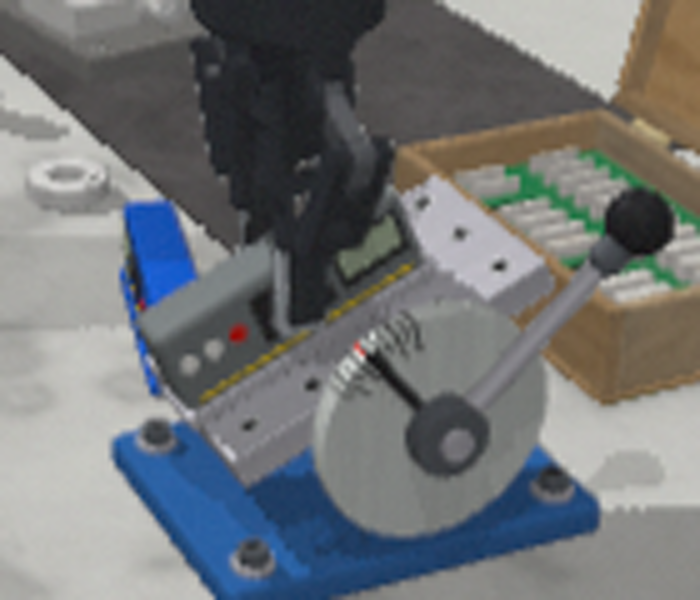

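>>> {"op": "arm_command", "data": {"steps": [0,0,0.0008,0,0.1,0,0,0.0014,0,0.1,0,0,0.0014,0,0.1,0,0,0.0014,0,0.1]}}

```text
t: 21.32
tool_pos: [532.4, -73.6, 99.0]
tcp_rot: [-0.001, 0.057, 0.998, 0.0]
ft_force: [-7.9, 3.3, 12.0]
finger_gap: 25.6
```

```bash
python3 disc.py
python3 - <<'E'
from h import *
P=[568.67,-77.08,-.114]
print([ (d["bbox"],d["p"]) for d in imaging.boxes_of("scene","gauge_mid")[:3]])
imaging.capture("top");print([ (d["bbox"],d["p"]) for d in imaging.boxes_of("top","gauge_mid")[:3]])
for c in("scene","top"):
  for x in(-25,-15,-5):
    q=[[x+a*l,b*w,20+z] for a in(-1,1) for b in(-1,1) for l,w,z in((60,15,0),(60,15,7),(58,13,46))]
    p=proj(c,face(P,.436,q)); print(c,x,p.min(0).round(1),np.ptp(p,axis=0).round(1))
s=robot.read_state();print(s["ft_force"],s["tool_pos"],s["qvel"].round(4))
E
```

```text
pics/now5.png 1314 angle -39.68 x at y=75 94.0
pics/now6.png 1477 angle -40.8 x at y=75 90.8
[([305.9, 230.6, 56.0, 43.9], 0.96), ([299.9, 229.7, 18.1, 22.6], 0.77), ([223.2, 213.8, 33.4, 15.6], 0.63)]
[([262.6, 220.7, 48.2, 23.8], 0.97), ([184.5, 250.7, 15.3, 32.7], 0.62), ([333.9, 195.0, 63.3, 53.7], 0.46)]
scene -25 [302.4 223.6] [62.8 54.4]
scene -15 [306.6 221. ] [62.6 54.2]
scene -5 [310.7 218.3] [62.4 54.1]
top -25 [343.6 219.7] [18.4 52.9]
top -15 [344.1 215.8] [18.5 53. ]
top -5 [344.6 211.9] [18.6 53.2]
[-7.7549876   2.81999181 12.31776464] [532.37243176 -73.62270542  98.96105644] [ 0.0012 -0.0005  0.0009 -0.0002 -0.001   0.0014]
```

Run:
```python
from h import *
P=[568.67,-77.08,-.114]
im=cv2.imread("pics/now6.png"); h=cv2.cvtColor(im,cv2.COLOR_BGR2HSV)
m=(h[...,0]>18)&(h[...,0]<36)&(h[...,1]>90); m[:, :312]=0; m[:,366:]=0; m[:240]=0; m[:,:][275:]=0
ys,xs=np.where(m); v=cv2.fitLine(np.c_[xs,ys].astype(np.float32),cv2.DIST_HUBER,0,.01,.01).ravel()
print(len(xs),xs.min(),xs.max(),"stripe",np.degrees(np.arctan2(v[1],v[0])),v[2:])
for s in(.40,.436,.47,.5):
    p=proj("scene",face(P,s,[[-70,-13,30],[35,-13,30]])); d=p[1]-p[0]; print(s,np.degrees(np.arctan2(d[1],d[0])).round(2),(p[0]+d/d[0]*(v[2]-p[0,0])).round(1))
```

```text
60 320 362 stripe -32.53335 [340.64246 256.1045 ]
0.4 -31.85 [340.6 255.9]
0.436 -33.52 [340.6 256.2]
0.47 -35.08 [340.6 256.6]
0.5 -36.44 [340.6 256.8]
```

Run:
```python
from cell import *
print(job.finish_job()); s=robot.read_state(); print(s["t"],s["ft_force"],s["finger_gap"])
```

```text
the job is handed in; nothing more can be done
None
the job is handed in; nothing more can be done
```

I set the table to about 25°, let go of the lever, and handed the job in with the larger grey gauge gripped and pressed on the face. The system reports no verdict, so what follows rests on my own measurements.

**Table angle:** My first setting came out about 1° low, so I gripped the ball again and nudged it before touching the gauge. After the second release the pointer stood on the red line to within my reading error. It stayed there while I pressed the gauge on. An earlier estimate from the ball's position in the picture, made on the first setting, read about 1° lower than the pointer did. I went by the pointer.

**Gauge, last checks before handing in:**

| Check | Measured | Allowed |
|---|---|---|
| Press on the face | about 16 N | 2.5 to 30 N |
| Grip (commanded, not measured) | 20 N | over 4 N |
| Position along the slope | about 15 mm below the middle | 30 mm |
| Position across the slope | about 1 mm from the middle | 25 mm |

**Flushness:** The force jumped sharply as the gauge swung flat, and its height above the face matched flush contact. The slope I read from its yellow stripe was 0.41 rad against 0.436 rad for the face. That gap is about the size of both my measuring error and the 0.025 rad limit, so this check does not confirm flushness on its own.

**Other things on the bench:** I did not touch any of the bystanders as far as the pictures show, but I made no separate measurement of them. I viewed 12 pictures and used about 22 s of the 58 s.

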